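# True up the column of a microscope stand with a try square

### The job

The column of the microscope stand has come loose and leans over its base plate. Switch on the bench lamp by pressing its green button fully down and letting it spring back, so that any gap shows against the light; then pick up the blue try square, stand it on the base plate and press it into the corner until its stock lies flat on the plate and its blade edge lies flat along the middle of the column's face, which brings the column square. Finish while still gripping the square and holding it firmly home, pressed both down on the plate and against the column, so that I can tighten the clamp, and leave the bottle, the glass and the camera head where they are.

Things in the scene. Friction and masses are not known exactly. Their poses are not given: they have to be found in the camera images.
- base: Grey base plate of the stand, 240 x 150 x 16 mm, fixed to the bench. Origin: centre of its underside. Its x axis runs along the 240 mm length towards the end where the column stands, y across, z up. Its upper face is 16 mm above the bench.
- foot: Dark steel fork foot on the plate, 85 mm from the plate's centre along its +x, carrying the column. Origin: on the plate's top, under the column's axis; axes as the base. Two cheeks (22 mm in x, 34 mm high) flank the column, outer faces 22 mm from the middle, 4 mm behind the working face. A black clamp lever sticks out 41 mm on the -y side, below 35 mm, pointing away from the corner.
- column (a joint): Lean of the loose column, rad. 0 = square to the plate; positive = leaning towards the base's -x, over the plate, closing the corner. Starts at 0.035 to 0.09, ends of travel -0.14 and 0.14. It turns about the base's y direction on a bolt on the column's axis, 18 mm above the plate, with friction (about 0.15 N m), so it stays where it is pushed.
- column_foot (a point): Bottom of the corner, fixed: where the upright column's working face meets the plate's top, mid-width; 70 mm from the plate's centre along its +x, 15 mm in front of the column's axis. Axes as the base. The column is a plain aluminium tube 30 x 30 mm, 227 mm high above the plate; its working face looks to the base's -x.
- column_top (a point): Top end of the column's working face, in the middle of its width, 227 mm above column_foot when the column is upright; moves with the column.
- square: Try square, about 0.3 kg, standing on its stock on the bench. Blue stock 140 mm long (x), 22 wide (y), 30 high; steel blade 30 mm wide (x), 4 thick (y) rises from the stock's +x end to 150 mm above the underside. Origin: centre of the stock's underside; x towards the blade, z up. The blade's outer edge and the stock's end are in line at x = +70 mm.
- square_grip (a point): Where to grip the stock, across its 22 mm width: 85 mm from the outer end (15 mm behind the middle), 24 mm above the underside.
- square_heel (a point): Outer corner of the square: the underside at the blade end, in the middle of the width. When the square is home it lies at column_foot.
- square_tip (a point): Upper end of the blade's outer working edge, 150 mm above square_heel.
- lamp: White bench lamp for the microscope, 75 x 100 x 42 mm with a short black barrel, fixed. Origin: centre of its underside (the housing is 12 mm towards +x of it); the barrel points to -x, towards the stand.
- lamp_button (a joint): Travel of the lamp's green push button, m: 0 = released, 0.005 = fully down; grows downwards. A spring brings it back; fully down takes about 4 N.
- lamp_button_top (a point): Centre of the top of the green button, 22 mm in diameter, about 59 mm above the bench; press straight down.
- bottle: Small amber dropper bottle with black cap, 28 mm in diameter, 62 mm high. Origin: centre of its underside. Leave alone.
- glass: Glass tumbler, 66 mm in diameter, 100 mm high. Origin: centre of its underside. Leave alone.
- camera_head: Camera head taken off the stand: black clamp block 46 x 46 x 34 mm and, 68 mm along its +x, an upright grey tube 32 mm in diameter and 82 mm high. Origin: centre of the underside of the block. Leave alone.
Not all that is in view belongs to the job. Leave any yellow look-alike of the lamp alone.

How it is judged (in metres and radians):
On the way, in this order (a step that is already met when the one before it is completed fails the run):
1. the lamp's button is pressed fully down (value of joint lamp_button above 0.0042 m), for 0.1 s.
2. the button has sprung back (value of joint lamp_button below 0.001 m), for 0.1 s.
3. the square is lifted clear of the bench in the fingers (height (world z) of square above 0.012 m and contact force between square and the fingers above 1 N and contact force between square and base below 0.1 N), for 0.1 s.
At the end, for the whole second after the job is handed in: Fingers grip the square (2 N); it stands upright within 1 degree on the plate and presses the plate with over 4 N, the column with over 3 N; heel within 3 mm of the corner, 10 mm of the column's middle, 4 degrees of the base's line; column square within 0.8 degree; button up; at rest (contact force between square and the fingers above 2 N and contact force between square and base above 4 N and contact force between square and foot above 3 N and angle between square's own z axis and vertical below 0.017 rad and value of joint column between -0.014 and 0.014 rad and x of square_heel in the frame of column_foot between -0.003 and 0.003 m and y of square_heel in the frame of column_foot between -0.01 and 0.01 m and z of square_heel in the frame of column_foot below 0.003 m and angle between the x axis of square and the x axis of base, either way round below 0.07 rad and value of joint lamp_button below 0.001 m and linear speed of square below 0.01 m/s); the arm keeps its last pose, push and grip.
It fails at once if the bottle is moved by more than 15 mm (distance of bottle from where it was at the start of the episode above 0.015 m).
It fails at once if the glass is moved by more than 15 mm (distance of glass from where it was at the start of the episode above 0.015 m).
It fails at once if the camera head is moved by more than 15 mm (distance of camera_head from where it was at the start of the episode above 0.015 m).
It also fails if it takes over 54 s, if anything falls off the work surface, if the arm or the gripper's body presses on something with over 40 N, if the wrist force passes 120 N, or if a joint passes its speed limit or range.

### The arm

A 6-joint arm with a two-finger parallel gripper is mounted at the origin on the work surface. World frame = base frame: x ahead of the robot, y to its left, z up, the work surface at z = 0. Lengths are in m, angles in degrees, forces in N, time in s.
With the tool pointing down it reaches from about 0.375 to 0.975 m from the base axis. Payload 3.8 kg.
Tool frame: the origin (TCP) lies at the very end of the fingers, on their centre line; the grasp point (between the pads) lies 19 mm behind it; z points along the fingers, y is the direction in which the jaws open and shut (so a half turn about z gives the same grasp; the last joint's range is limited). The gripper opens to 88 mm and grips with 3 to 60 N. Pads are 18 mm wide; open, the fingers measure 123 mm over their backs; the gripper's body (75 mm by 187 mm) begins 45 mm behind the grasp point.
Start: joints at [72.313, 15.12, 91.902, -0, 72.978, -2.114], TCP at [0.181, 0.65, 0.239] pointing down, gripper open.
Joint ranges: [-150.88, 150.88], [-54.13, 125.18], [17.81, 147.31], [-75.09, 255.09], [0, 152.58], [-146.25, 146.25]. Speed limits (degrees/s): [147.25, 147.25, 180, 180, 180, 180].

### API

Orientations are given as a 3x3 rotation matrix whose columns are the frame's x, y, z axes.
In Python, from station import manip gives the robot as it stands.
- The arm moves only by the tool move_arm, never from a script. Its argument "commands" is a list of rows, each a list of 4 numbers: the shift along the tool's x, y, z in mm, then the turn about the tool's z in degrees. In form: [[x, y, z, roll], ...]. A call has 1 to 5 rows; each row shifts and turns the commanded pose from where the row before left it, along the tool's axes as they then stand; what a row does not reach is not made up. A row lasts 1/8 s, in which the tool goes at most 62.5 mm and 10.7 degrees, less where a joint would pass 70% of its speed; a pose out of reach is approached as far as the arm can. A call is refused whole if a number of a shift passes 62.5 or a number of a turn 10.7, either way. A call with a gripper value outside its range is refused whole. "hand" is the closure, from -1 (fully open) to 1 (shut), set as the call begins (left out, the last holds). The fingers move at their own pace and stop on an object; "force" is the grip in N (left out, the last holds). Time passes only in rows, so rows that do not move let the fingers close. It gives the time, the measured TCP pose, the force and the opening at its end, in the units of the state.
- manip.get_obs(): the state, without advancing time (a new reading comes with each control period).
- manip.read_camera(name): name is "scene" or "top"; returns the picture (400x640x3 uint8, red, green, blue); there is no depth.
- manip.camera_info(name): a dict with "mtx" (3x3 intrinsics, pixels), "dist_coeffs" ([k1, k2, p1, p2, k3] as OpenCV has them; the pictures are not rectified), "pose" (4x4, takes a point from camera to world coordinates). Camera axes: x right, y up, looking along -z (the intrinsics and any distortion apply to the point x, -y, -z); pixel columns grow to the right and rows downward; lengths in m; the calibration is good to about 2 mm. A picture is of the moment at which its call begins. camera_info takes no time and is no camera call.
- manip.hand_in(): hands the job in, once; it reports no verdict.
The state is a dict: "time": time; "qpos": joint angles; "joint_vel": joint speeds; "joint_torque": joint torques, N m; "position": TCP position; "tool_rot": TCP orientation; "wrist_force": force on the tool from outside, world axes, zero at the start; "torque": the same for the moment, N m; "gripper_width": finger opening in m.
Only numpy, scipy, OpenCV 4.12 (cv2) and the standard library are available. Lean on these libraries where they do the work, as an engineer would, in place of code of your own. Each camera call takes 0.05 s, during which the arm holds its last target.

## Working session

There is one attempt and no reset: what is moved stays moved. The work goes in short steps, Python scripts to look and compute and a tool call to move; the robot and the scene stay as the last step left them, time stands still between calls to the robot, and variables do not carry over. Pictures are saved under pics/ and viewed, and the job is handed in when it is done.

Besides the shell and the picture viewer there is one more tool, called after "Request:" as name(argument=value, ...), one argument or row to a line, values as JSON. move_arm: Moves the arm, as the interface text tells. Its arguments: {"type":"object","properties":{"commands":{"type":"array"},"hand":{"type":"number"},"force":{"type":"number"}},"required":["commands"]}

```bash
mkdir -p pics && ls && cat > look.py <<'E'
import sys,cv2
from station import manip
def snap(tag):
    for n in ("scene","top"):
        im=manip.read_camera(n); cv2.imwrite(f"pics/{tag}_{n}.png",im[:,:,::-1])
E
python3 - <<'E'
from look import *
import numpy as np
np.set_printoptions(precision=4,suppress=True)
snap("a")
for n in ("scene","top"):
    print(n,{k:np.array(v) for k,v in manip.camera_info(n).items()})
print(manip.get_obs())
E
```

```text
pics
scene {'mtx': array([[402.5027,   0.    , 317.2261],
       [  0.    , 402.5027, 197.5699],
       [  0.    ,   0.    ,   1.    ]]), 'dist_coeffs': array([-0.0091,  0.    ,  0.    ,  0.    ,  0.    ]), 'pose': array([[-0.0347, -0.8036,  0.5941,  1.1335],
       [ 0.9994, -0.023 ,  0.0273,  0.0124],
       [-0.0082,  0.5947,  0.8039,  0.9012],
       [ 0.    ,  0.    ,  0.    ,  1.    ]])}
top {'mtx': array([[501.9672,   0.    , 322.0298],
       [  0.    , 501.9672, 198.9394],
       [  0.    ,   0.    ,   1.    ]]), 'dist_coeffs': array([-0.0302,  0.    ,  0.    ,  0.    ,  0.    ]), 'pose': array([[ 0.0045,  0.9932, -0.116 ,  0.4065],
       [-1.    ,  0.0038, -0.0063, -0.0065],
       [-0.0058,  0.116 ,  0.9932,  1.5532],
       [ 0.    ,  0.    ,  0.    ,  1.    ]])}
{'time': 0.1, 'qpos': array([72.3115, 15.1635, 91.9709,  0.0003, 72.9778, -2.1155]), 'joint_vel': array([ 0.0003, -0.0597, -0.2531, -0.0324, -0.0087,  0.0191]), 'joint_torque': array([  0.    , -50.362 , -35.8071,   0.0731,   0.0233,  -0.    ]), 'position': array([0.181 , 0.6496, 0.2376]), 'tool_rot': array([[-0.9633,  0.2685, -0.0006],
       [ 0.2685,  0.9633, -0.0019],
       [ 0.0001, -0.002 , -1.    ]]), 'wrist_force': array([ 0.2796, -0.2105, -0.4051]), 'torque': array([ 0.0431, -0.0762,  0.0064]), 'gripper_width': 0.08769927630003117}
```

View pics/a_scene.png

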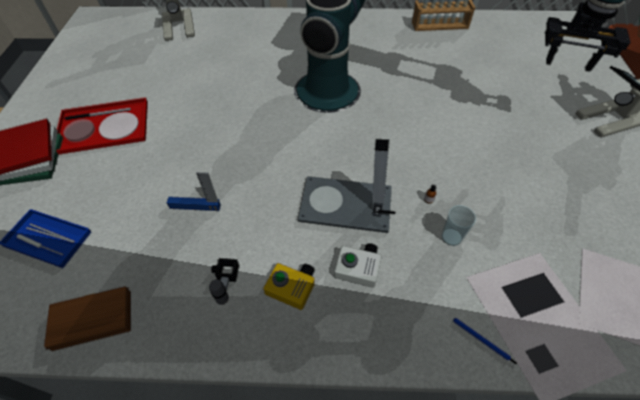

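View pics/a_top.png

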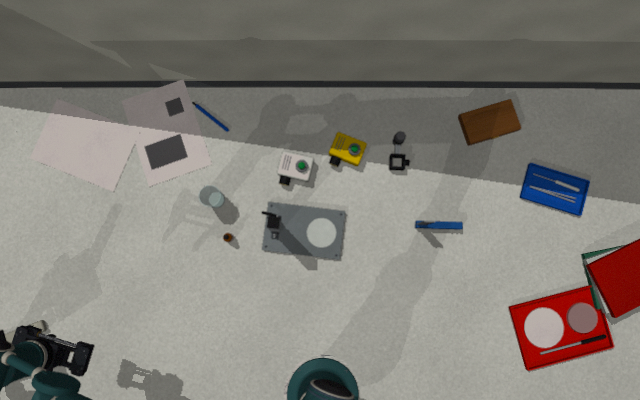

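White lamp: scene (357,265), top (296,167), with a green button at scene (349,260) and top (302,166). Yellow look-alike: scene (290,285), top (347,149). The white one fits the description. The square is at scene (195,203), with a blue tray and a blue pen as other blue things. The next crops should confirm this.

```bash
python3 - <<'E'
import cv2,numpy as np
s=cv2.imread("pics/a_scene.png");t=cv2.imread("pics/a_top.png")
a=cv2.resize(s[130:310,150:480],None,fx=2.4,fy=2.4,interpolation=cv2.INTER_CUBIC)
b=cv2.resize(t[125:275,200:470],None,fx=2.9,fy=2.9,interpolation=cv2.INTER_CUBIC)
cv2.imwrite("pics/a_cs.png",a);cv2.imwrite("pics/a_ct.png",b)
E
```

```text
(no output)
```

View pics/a_cs.png

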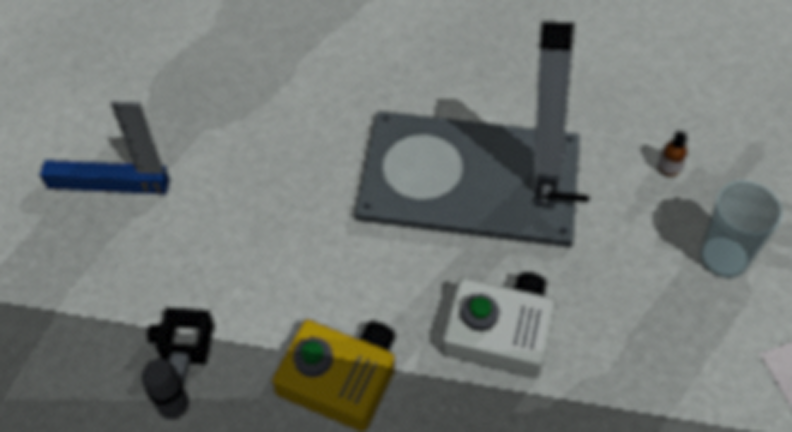

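View pics/a_ct.png

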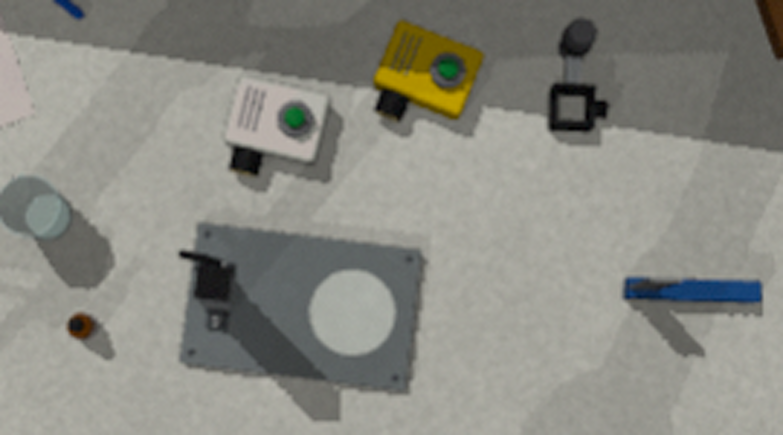

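```bash
cat > geo.py <<'E'
import cv2,numpy as np,json
from station import manip
np.set_printoptions(precision=4,suppress=True)
def ray(n,uv):
    i=manip.camera_info(n);K=np.array(i["mtx"]);d=np.array(i["dist_coeffs"]);T=np.array(i["pose"])
    p=cv2.undistortPoints(np.array(uv,float).reshape(-1,1,2),K,d)[:,0]
    v=np.c_[p[:,0],-p[:,1],-np.ones(len(p))]@T[:3,:3].T
    return T[:3,3],v
def plane(n,uv,z):
    c,v=ray(n,uv); return c+v*((z-c[2])/v[:,2])[:,None]
def tri(uvs,uvt):
    a,u=ray("scene",uvs);b,w=ray("top",uvt);u=u[0];w=w[0]
    k=np.linalg.lstsq(np.c_[u,-w],b-a,rcond=None)[0]
    p,q=a+k[0]*u,b+k[1]*w
    return (p+q)/2,np.linalg.norm(p-q)
def proj(n,X):
    i=manip.camera_info(n);K=np.array(i["mtx"]);d=np.array(i["dist_coeffs"]);T=np.array(i["pose"])
    P=(np.atleast_2d(X)-T[:3,3])@T[:3,:3]
    return cv2.projectPoints((P*[1,-1,-1]).reshape(-1,1,3),np.zeros(3),np.zeros(3),K,d)[0][:,0]
def blobs(im,m,amin=8):
    n,l,s,c=cv2.connectedComponentsWithStats(m.astype(np.uint8))
    return [(tuple(np.round(c[k],2)),s[k].tolist(),l==k) for k in range(1,n) if s[k,4]>=amin]
E
python3 - <<'E'
from geo import *
s=cv2.imread("pics/a_scene.png");t=cv2.imread("pics/a_top.png")
for n,im in(("scene",s),("top",t)):
    h=cv2.cvtColor(im,cv2.COLOR_BGR2HSV)
    g=cv2.inRange(h,(45,100,40),(90,255,255))>0
    print(n,"green",[(b[0],b[1]) for b in blobs(im,g)])
    bl=cv2.inRange(h,(100,140,40),(130,255,255))>0
    for b in blobs(im,bl,60):
        print(n,"blue",b[0],b[1])
        if b[1][4]<600:
            r=cv2.minAreaRect(np.argwhere(b[2])[:,::-1].astype(np.float32)); print(cv2.boxPoints(r).tolist())
    pl=cv2.inRange(h,(95,15,60),(125,90,150))>0
    print([ (b[0],b[1]) for b in blobs(im,pl,300)])
E
```

```text
scene green [((np.float64(57.37), np.float64(139.89)), [56, 135, 4, 13, 27]), ((np.float64(33.1), np.float64(175.39)), [10, 171, 39, 9, 94]), ((np.float64(349.85), np.float64(257.67)), [346, 254, 9, 9, 66]), ((np.float64(279.67), np.float64(275.54)), [275, 272, 10, 8, 57])]
scene blue (np.float64(191.18), np.float64(203.25)) [167, 197, 52, 13, 472]
[[166.74313354492188, 207.13717651367188], [167.26434326171875, 196.71322631835938], [218.48629760742188, 199.27432250976562], [217.965087890625, 209.69827270507812]]
scene blue (np.float64(45.99), np.float64(237.77)) [0, 210, 90, 57, 2530]
scene blue (np.float64(481.99), np.float64(338.99)) [454, 319, 57, 41, 271]
[[452.7581481933594, 320.7557373046875], [455.0578918457031, 317.50433349609375], [511.2418518066406, 357.24420166015625], [508.9421081542969, 360.49560546875]]
[((np.float64(379.64), np.float64(181.26)), [360, 151, 31, 59, 840]), ((np.float64(340.74), np.float64(207.86)), [298, 177, 92, 54, 2085])]
top green [((np.float64(354.2), np.float64(148.07)), [351, 145, 7, 7, 40]), ((np.float64(301.15), np.float64(165.0)), [298, 162, 7,
[... 1399 characters left out ...]
295.4), np.float64(396.4)), [292, 394, 8, 6, 15]), ((np.float64(305.67), np.float64(396.56)), [305, 394, 3, 6, 9]), ((np.float64(66.18), np.float64(397.55)), [64, 396, 6, 4, 11]), ((np.float64(355.88), np.float64(397.5)), [355, 396, 3, 4, 8])]
top blue (np.float64(211.6), np.float64(117.36)) [196, 104, 32, 27, 114]
[[194.62110900878906, 105.74172973632812], [196.36497497558594, 103.53895568847656], [228.07469177246094, 128.64247131347656], [226.33082580566406, 130.84524536132812]]
top blue (np.float64(554.1), np.float64(188.87)) [520, 163, 70, 53, 1978]
top blue (np.float64(441.75), np.float64(225.21)) [416, 222, 46, 7, 250]
[[416.0, 222.0], [461.0, 222.0], [461.0, 228.0], [416.0, 228.0]]
[]
```

```bash
cat >> geo.py <<'E'
def edge(im,p,q,half=5,n=40,lo=.08,hi=.92):
    """line fit of strongest gradient along normals of segment p-q -> (point,dir,rms)"""
    g=cv2.GaussianBlur(cv2.cvtColor(im,cv2.COLOR_BGR2GRAY).astype(np.float32),(0,0),.7)
    p,q=np.array(p,float),np.array(q,float);d=(q-p)/np.linalg.norm(q-p);nn=np.array([-d[1],d[0]])
    o=np.arange(-half,half+.01,.25);P=[]
    for a in np.linspace(lo,hi,n):
        c=p+a*(q-p);xy=(c+o[:,None]*nn).astype(np.float32)
        v=cv2.remap(g,xy[:,0:1],xy[:,1:2],cv2.INTER_LINEAR)[:,0]
        k=np.abs(np.gradient(v));w=k*(k>.6*k.max());
        j=k.argmax();sel=abs(np.arange(len(o))-j)<=6
        P.append(c+nn*(o[sel]*k[sel]).sum()/k[sel].sum())
    P=np.array(P,np.float32);keep=np.ones(len(P),bool)
    for _ in range(4):
        l=cv2.fitLine(P[keep],cv2.DIST_HUBER,0,.01,.01).ravel()
        r=abs((P[:,0]-l[2])*l[1]-(P[:,1]-l[3])*l[0]);keep=r<max(.4,2*np.median(r))
    return l[2:].astype(float),l[:2].astype(float),float(np.sqrt((r[keep]**2).mean())),int(keep.sum())
def cross(a,b):
    k=np.linalg.solve(np.c_[a[1],-b[1]],b[0]-a[0]);return a[0]+k[0]*a[1]
def quad(im,pts,**k):
    L=[edge(im,pts[i],pts[(i+1)%4],**k) for i in range(4)]
    return np.array([cross(L[i-1],L[i]) for i in range(4)]),[(round(l[2],2),l[3]) for l in L]
E
python3 - <<'E'
from geo import *
s=cv2.imread("pics/a_scene.png");t=cv2.imread("pics/a_top.png")
print("button tri",tri((349.85,257.67),(301.15,165)),plane("scene",[(349.85,257.67)],.059),plane("top",[(301.15,165)],.059))
q=[(267.9,201.9),(346.2,211.9),(340.3,259.8),(262.4,250.5)]
for half in(4,):
    Q,r=quad(t,q,half=half);print("base top px",Q,r);W=plane("top",Q,.016);print(W,[np.linalg.norm(W[i]-W[i-1]) for i in range(4)],W.mean(0))
    e=(W[0]-W[1])+(W[3]-W[2]);print("yaw of x",np.degrees(np.arctan2(e[1],e[0])))
# scene corners from crop/2.4
q=[(150+377/2.4,130+113/2.4),(150+579/2.4,130+134/2.4),(150+572/2.4,130+235/2.4),(150+357/2.4,130+213/2.4)]
Q,r=quad(s,q,half=4);print("base scene px",Q,r);W=plane("scene",Q,.016);print(W,[np.linalg.norm(W[i]-W[i-1]) for i in range(4)],W.mean(0))
e=(W[1]-W[0])+(W[2]-W[3]);print("yaw of x",np.degrees(np.arctan2(e[1],e[0])))
c=cv2.resize(s[135:225,290:400],None,fx=7,fy=6.6,interpolation=cv2.INTER_CUBIC);cv2.imwrite("pics/a_base.png",c)
c1=cv2.resize(s[160:220,155:235],None,fx=8,fy=8,interpolation=cv2.INTER_CUBIC);cv2.imwrite("pics/a_sq.png",c1)
c1=cv2.resize(t[205:255,400:480],None,fx=8,fy=8,interpolation=cv2.INTER_CUBIC);cv2.imwrite("pics/a_sqt.png",c1)
E
```

```text
button tri (array([0.684 , 0.0664, 0.0591]), np.float64(0.000167553103086799)) [[0.684  0.0663 0.059 ]] [[0.684  0.0665 0.059 ]]
base top px [[267.7901 201.0866]
 [346.7404 210.835 ]
 [341.1508 261.1859]
 [260.8551 251.133 ]] [(0.15, 38), (0.2, 31), (0.26, 27), (0.17, 27)]
[[ 0.5787  0.1705  0.016 ]
 [ 0.5495 -0.0729  0.016 ]
 [ 0.3957 -0.0558  0.016 ]
 [ 0.425   0.1891  0.016 ]] [np.float64(0.15483867535691426), np.float64(0.24516386889872346), np.float64(0.15472307617084827), np.float64(0.2466388060889498)] [0.4872 0.0577 0.016 ]
yaw of x 83.16920958485214
base scene px [[305.1949 175.4713]
 [391.3211 185.0165]
 [388.2027 231.7196]
 [295.8174 221.3829]] [(0.18, 31), (0.2, 36), (0.09, 40), (0.16, 39)]
[[ 0.402  -0.0546  0.016 ]
 [ 0.4298  0.188   0.016 ]
 [ 0.5832  0.1686  0.016 ]
 [ 0.5586 -0.071   0.016 ]] [np.float64(0.15747199112926066), np.float64(0.24418206034457948), np.float64(0.15468152667172239), np.float64(0.24087022634456745)] [0.4934 0.0577 0.016 ]
yaw of x 83.78795126823078
```

View pics/a_base.png

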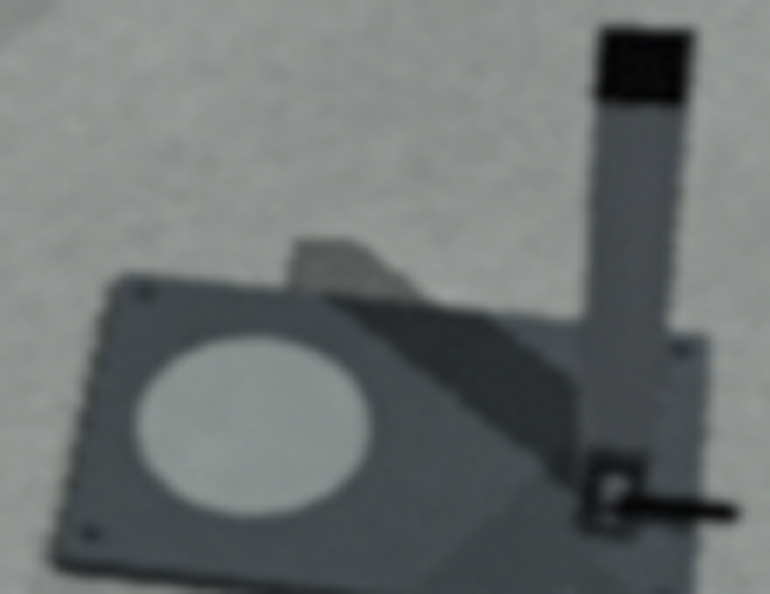

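View pics/a_sq.png

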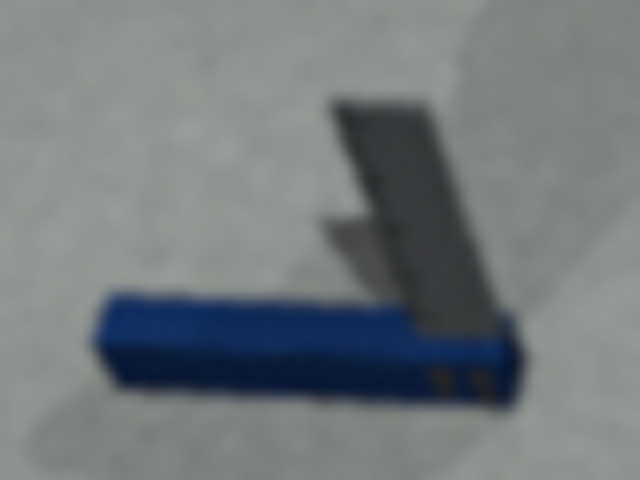

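View pics/a_sqt.png

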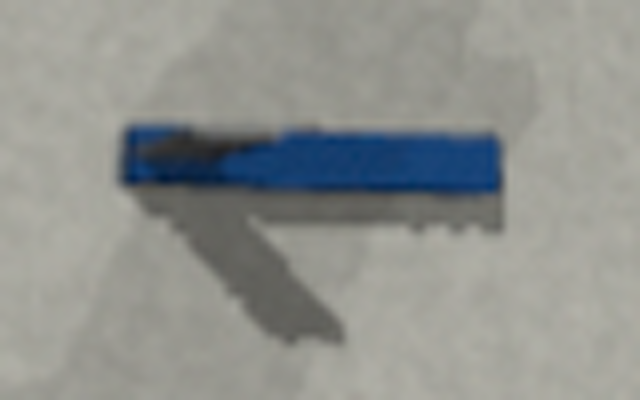

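```bash
python3 - <<'E'
from geo import *
s=cv2.imread("pics/a_scene.png");t=cv2.imread("pics/a_top.png")
q=[(400+122/8,205+128/8),(400+502/8,205+134/8),(400+500/8,205+193/8),(400+122/8,205+187/8)]
# use blue mask boundaries: rows of mask per column
h=cv2.cvtColor(t,cv2.COLOR_BGR2HSV)
sat=h[...,1].astype(float)
b=t[...,0].astype(float)-t[...,2].astype(float)  # B-R
sub=b[214:236,408:472]
def subpix(v,th):
    k=np.where(v>th)[0];a,z=k[0],k[-1]
    return a-(v[a]-th)/(v[a]-v[a-1]), z+(v[z]-th)/(v[z]-v[z+1])
U=[];Lo=[]
for c in range(435,461):
    v=b[212:240,c];th=(v.max()+np.median(v[:4]))/2;a,z=subpix(v,th);U.append((c,212+a));Lo.append((c,212+z))
U=np.array(U);Lo=np.array(Lo);pu=np.polyfit(*U.T,1);pl=np.polyfit(*Lo.T,1);print(pu,pl)
E_=[]
for r in range(223,228):
    v=b[r,405:475];th=v[35:45].mean()/2;a,z=subpix(v,th);E_.append((405+a,405+z))
E_=np.array(E_);print(E_);l,rr=np.median(E_,0)
C=[(l,np.polyval(pu,l)),(rr,np.polyval(pu,rr)),(rr,np.polyval(pl,rr)),(l,np.polyval(pl,l))]
W=plane("top",C,.03);print(np.array(C),W,[np.linalg.norm(W[i]-W[i-1]) for i in range(4)],W.mean(0))
m=np.array([(np.polyval((pu+pl)/2,x)) for x in(l,rr)]);M=plane("top",[(l,m[0]),(rr,m[1])],.03);e=M[0]-M[1];print("mid",M,np.degrees(np.arctan2(e[1],e[0])))
# blade tip outer: scene crop (430,100)/8
tip=plane("scene",[(155+428/8,160+102/8)],.15);print("tip",tip)
ed=[(155+110/8,160+297/8)];print("scene outer far corner",plane("scene",ed,.03))
print("scene end face far corner",plane("scene",[(155+520/8,160+318/8)],.03))
# base screw holes
def mn(im,x,y,r=3):
    g=cv2.cvtColor(im,cv2.COLOR_BGR2GRAY).astype(float);x,y=int(round(x)),int(round(y));p=g[y-r:y+r+1,x-r:x+r+1]
    w=np.clip(np.median(p)-6-p,0,None);yy,xx=np.mgrid[y-r:y+r+1,x-r:x+r+1];return (xx*w).sum()/w.sum(),(yy*w).sum()/w.sum()
T=[mn(t,200+a/2.9,125+c/2.9) for a,c in((208,234),(409,259),(395,378),(192,352))]
print("top holes",T,plane("top",T,.016),plane("top",T,.016).mean(0))
S=[mn(s,290+a/7,135+c/6.6) for a,c in((145,292),(683,350),(90,533))]+[mn(s,150+563/2.4,130+230/2.4)]
P=plane("scene",S,.016);print("scene holes",S,P,(P[1]+P[2])/2)
# disc
E
```

```text
[  0.0195 212.6312] [  0.0201 219.3575]
[[430.6481 461.8525]
 [415.9688 461.8625]
 [415.4463 461.8339]
 [415.3657 461.8856]
 [415.5778 461.8581]]
[[415.5778 220.729 ]
 [461.8581 221.6308]
 [461.8581 228.6446]
 [415.5778 227.7139]] [[ 0.5188 -0.2815  0.03  ]
 [ 0.5165 -0.4225  0.03  ]
 [ 0.4952 -0.4219  0.03  ]
 [ 0.4975 -0.2812  0.03  ]] [np.float64(0.021243343711225625), np.float64(0.14095336535539), np.float64(0.021344144561035852), np.float64(0.1407314519965261)] [ 0.507  -0.3518  0.03  ]
mid [[ 0.5081 -0.2814  0.03  ]
 [ 0.5058 -0.4222  0.03  ]] 89.06081003342099
tip [[ 0.5106 -0.281   0.15  ]]
scene outer far corner [[ 0.4997 -0.4191  0.03  ]]
scene end face far corner [[ 0.5045 -0.2783  0.03  ]]
top holes [(np.float64(271.1212121212121), np.float64(205.26262626262627)), (np.float64(340.7282608695652), np.float64(213.8913043478261)), (np.float64(335.9895833333333), np.float64(254.94791666666666)), (np.float64(265.55474452554745), np.float64(246.04379562043795))] [[ 0.5658  0.16    0.016 ]
 [ 0.54   -0.0544  0.016 ]
 [ 0.4145 -0.0401  0.016 ]
 [ 0.4405  0.175   0.016 ]] [0.4902 0.0601 0.016 ]
scene holes [(np.float64(310.2692307692308), np.float64(178.92307692307693)), (np.float64(386.54639175257734), np.float64(187.69072164948454)), (np.float64(302.1224489795918), np.float64(215.89795918367346)), (np.float64(384.13513513513516), np.float64(225.8108108108108))] [[ 0.4142 -0.0396  0.016 ]
 [ 0.4397  0.174   0.016 ]
 [ 0.5408 -0.0555  0.016 ]
 [ 0.5655  0.1593  0.016 ]] [0.4902 0.0593 0.016 ]
```

```bash
cat > plan.py <<'E'
import sys
from geo import *
def plan(target,yaw_y,step=45,start=None):
    o=manip.get_obs();p=np.array(o["position"]);R=np.array(o["tool_rot"])
    y=np.degrees(np.arctan2(R[1,1],R[0,1]));d=np.array(target)-p
    dy=(yaw_y-y+180)%360-180
    if abs(dy)>90: dy=dy-180*np.sign(dy)
    n=int(max(np.ceil(np.linalg.norm(d)/step),np.ceil(abs(dy)/9),1))
    print("t",o["time"],"pos",p,"yaw_y",round(y,2),"F",np.array(o["wrist_force"]),"w",round(o["gripper_width"],4),"dy",round(dy,2),"n",n)
    for i in range(n):
        a=np.radians(y+dy*i/n);ty=np.array([np.cos(a),np.sin(a),0]);tz=np.array([0,0,-1.]);tx=np.cross(ty,tz)
        s=d/n*1000;print([round(float(v),1) for v in(s@tx,s@ty,s@tz,-dy/n)])
if __name__=="__main__":
    v=[float(x) for x in sys.argv[1:]];plan(v[:3],v[3],*(v[4:5]))
E
python3 plan.py 0.684 0.0664 0.30 5
```

```text
t 0.1 pos [0.181  0.6496 0.2376] yaw_y 74.43 F [ 0.2796 -0.2105 -0.4051] w 0.0877 dy -69.43 n 8
[-80.1, -53.3, -7.8, 8.7]
[-87.3, -40.6, -7.8, 8.7]
[-92.4, -27.0, -7.8, 8.7]
[-95.4, -12.8, -7.8, 8.7]
[-96.3, 1.8, -7.8, 8.7]
[-94.9, 16.3, -7.8, 8.7]
[-91.3, 30.4, -7.8, 8.7]
[-85.7, 43.8, -7.8, 8.7]
```

```bash
sed -i 's|np.linalg.norm(d)/step|np.linalg.norm(d)*1000/step|' plan.py && python3 plan.py 0.684 0.0664 0.30 5 52
```

```text
t 0.1 pos [0.181  0.6496 0.2376] yaw_y 74.43 F [ 0.2796 -0.2105 -0.4051] w 0.0877 dy -69.43 n 15
[-42.7, -28.5, -4.2, 4.6]
[-44.9, -24.9, -4.2, 4.6]
[-46.8, -21.2, -4.2, 4.6]
[-48.3, -17.4, -4.2, 4.6]
[-49.6, -13.4, -4.2, 4.6]
[-50.5, -9.4, -4.2, 4.6]
[-51.1, -5.3, -4.2, 4.6]
[-51.3, -1.1, -4.2, 4.6]
[-51.3, 3.0, -4.2, 4.6]
[-50.8, 7.1, -4.2, 4.6]
[-50.1, 11.2, -4.2, 4.6]
[-49.0, 15.2, -4.2, 4.6]
[-47.6, 19.1, -4.2, 4.6]
[-45.9, 22.9, -4.2, 4.6]
[-43.9, 26.6, -4.2, 4.6]
```

Request:
move_arm(
  commands=[
    [-43,-28,-12,4.6],
    [-45,-25,-12,4.6],
    [-47,-21,-12,4.6],
    [-48,-17,-12,4.6],
    [-50,-13,-12,4.6],
  ],
  hand=1,
  force=20,
)

```text
time: 0.72
position: [0.351, 0.4553, 0.2986]
tool_rot: [[-0.78, 0.625, -0.0], [0.625, 0.78, -0.001], [-0.0, -0.001, -1.0]]
wrist_force: [0.2, 0.7, 0.7]
gripper_width: 0.0405
```

Request:
move_arm(
  commands=[
    [-50,-9,0,4.6],
    [-51,-5,0,4.6],
    [-51,-1,0,4.6],
    [-51,3,0,4.6],
    [-51,7,0,4.6],
  ],
)

```text
time: 1.35
position: [0.5189, 0.2627, 0.2982]
tool_rot: [[-0.474, 0.881, -0.001], [0.881, 0.474, -0.0], [0.0, -0.001, -1.0]]
wrist_force: [-0.0, -0.2, -0.2]
gripper_width: 0.0003
```

```bash
python3 plan.py 0.684 0.0664 0.20 5 52
```

```text
t 1.35 pos [0.5189 0.2627 0.2982] yaw_y 28.27 F [-0.036  -0.2242 -0.2315] w 0.0003 dy -23.27 n 6
[-41.8, 8.7, 16.4, 3.9]
[-41.2, 11.5, 16.4, 3.9]
[-40.3, 14.3, 16.4, 3.9]
[-39.2, 17.0, 16.4, 3.9]
[-38.0, 19.6, 16.4, 3.9]
[-36.6, 22.1, 16.4, 3.9]
```

Request:
move_arm(
  commands=[
    [-50,10,0,5],
    [-49,14,0,5],
    [-48,18,0,5],
    [-47,22,0,5],
    [-43,26,0,3],
  ],
)

```text
time: 1.98
position: [0.6804, 0.0649, 0.298]
tool_rot: [[-0.092, 0.996, -0.001], [0.996, 0.092, 0.0], [0.0, -0.001, -1.0]]
wrist_force: [-0.2, 0.3, 0.4]
gripper_width: 0.0004
```

```bash
python3 plan.py 0.684 0.0664 0.075 5 52
```

```text
t 1.975 pos [0.6804 0.0649 0.298 ] yaw_y 5.3 F [-0.1556  0.2939  0.3982] w 0.0004 dy -0.3 n 5
[0.2, 0.7, 44.6, 0.1]
[0.2, 0.7, 44.6, 0.1]
[0.2, 0.7, 44.6, 0.1]
[0.2, 0.7, 44.6, 0.1]
[0.2, 0.7, 44.6, 0.1]
```

Request:
move_arm(
  commands=[
    [1,3.5,50,0],
    [0,0,50,0],
    [0,0,50,0],
    [0,0,50,0],
    [0,0,20,0],
  ],
)

```text
time: 2.6
position: [0.68, 0.0675, 0.0741]
tool_rot: [[-0.095, 0.995, -0.007], [0.996, 0.095, -0.0], [0.0, -0.007, -1.0]]
wrist_force: [-0.1, 0.8, 0.6]
gripper_width: 0.0
```

```bash
python3 - <<'E'
from look import *
snap("b")
import cv2
im=cv2.imread("pics/b_scene.png");cv2.imwrite("pics/b_c.png",cv2.resize(im[210:300,290:420],None,fx=5,fy=5,interpolation=cv2.INTER_CUBIC))
o=manip.get_obs();print(o["position"],o["wrist_force"])
E
```

```text
[0.68088121 0.06759791 0.07554258] [-0.24504412  0.52173889  0.05223453]
```

View pics/b_c.png

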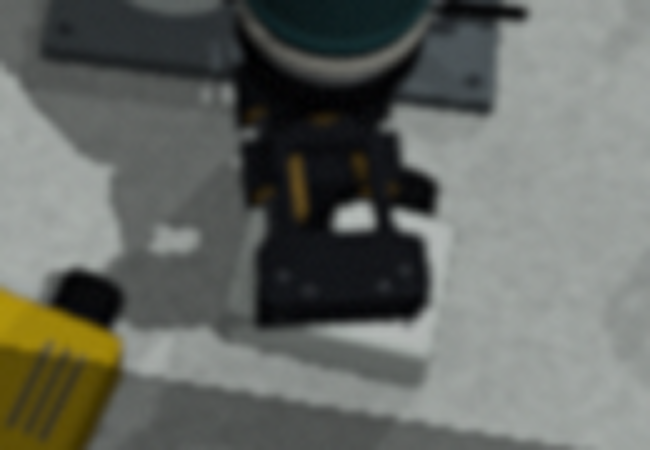

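The picture shows the closed gripper over the white lamp, around (357,262) in the scene view. It hides the button, and the yellow lamp is clear to the left. I'll press straight down.

Request:
move_arm(
  commands=[
    [1,3,10,0],
    [0,0,6,0],
    [0,0,4,0],
    [0,0,2,0],
    [0,0,0,0],
  ],
)

```text
time: 3.32
position: [0.6875, 0.0692, 0.0585]
tool_rot: [[-0.095, 0.996, 0.003], [0.996, 0.095, 0.0], [0.0, 0.003, -1.0]]
wrist_force: [0.7, 0.0, 4.5]
gripper_width: 0.0004
```

Request:
move_arm(
  commands=[
    [0,-2,2,0],
    [0,0,1,0],
    [0,0,0,0],
    [0,0,0,0],
  ],
)

```text
time: 3.82
position: [0.6876, 0.0692, 0.0583]
tool_rot: [[-0.095, 0.995, 0.008], [0.996, 0.095, 0.001], [-0.0, 0.008, -1.0]]
wrist_force: [0.8, 1.3, 12.9]
gripper_width: 0.0006
```

```bash
python3 - <<'E'
from look import *
snap("c")
import cv2,numpy as np
for n in("scene","top"):
    a=cv2.imread(f"pics/c_{n}.png");b=cv2.imread(f"pics/b_{n}.png");d=cv2.absdiff(a,b).max(2);print(n,(d>25).sum())
im=cv2.imread("pics/c_scene.png");im2=cv2.imread("pics/c_top.png")
cv2.imwrite("pics/c_c.png",np.hstack([cv2.resize(im[210:300,310:400],None,fx=4.4,fy=4.4,interpolation=cv2.INTER_CUBIC),cv2.resize(im2[130:220,255:345],None,fx=4.4,fy=4.4,interpolation=cv2.INTER_CUBIC)]))
for k in range(3):
    o=manip.get_obs();print(o["position"],o["wrist_force"],o["torque"],o["qpos"],o["joint_vel"])
    manip.read_camera("top")
E
```

```text
scene 6076
top 2923
[0.68758059 0.06919722 0.05829955] [ 0.92163345  0.81617171 13.831091  ] [-0.01337714 -0.01767747 -0.00255454] [ 3.67604625e+00  2.52429771e+01  9.85822493e+01  1.43753872e-02
  5.57250738e+01 -1.75822099e+00] [ 0.05233361  0.08423065 -0.07347474  0.0839527  -0.01680311  0.06808601]
[0.68758776 0.06916896 0.05829497] [ 0.40709052  1.41304735 13.49914647] [-0.02274349  0.0980924   0.03100587] [ 3.67457827e+00  2.52445264e+01  9.85805297e+01  1.21410255e-02
  5.57267193e+01 -1.75791952e+00] [ 0.02087288 -0.09736316 -0.01349011  0.02542403 -0.08052626 -0.01094741]
[0.68754702 0.06919588 0.0582533 ] [ 0.48614518  0.19423607 14.26343457] [0.00220327 0.0436412  0.00316242] [ 3.67563166e+00  2.52458327e+01  9.85836779e+01  1.55586665e-02
  5.57263797e+01 -1.75824696e+00] [ 0.00873034  0.0711533  -0.02817046  0.00518131 -0.01341841  0.01642391]
```

View pics/c_c.png

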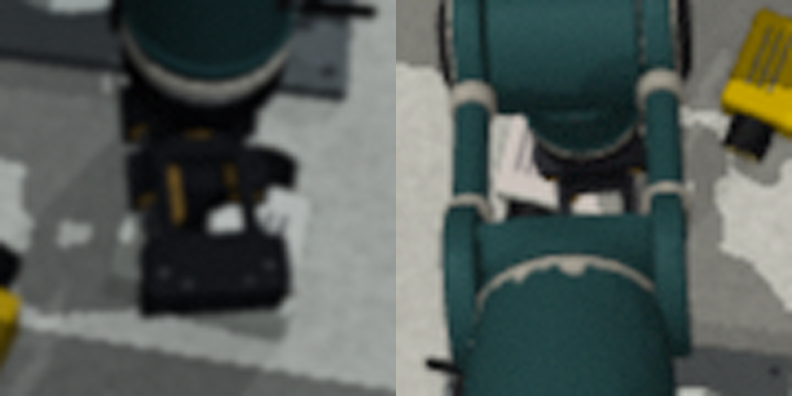

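Request:
move_arm(
  commands=[
    [0,0,-3,0],
    [0,0,-1,0],
    [0,0,0,0],
  ],
)

```text
time: 4.45
position: [0.685, 0.0688, 0.0584]
tool_rot: [[-0.095, 0.996, 0.002], [0.996, 0.095, 0.0], [-0.0, 0.002, -1.0]]
wrist_force: [2.1, 0.5, 7.0]
gripper_width: 0.0004
```

Request:
move_arm(
  commands=[
    [0,0,-1,0],
    [0,0,0,0],
  ],
)

```text
time: 4.7
position: [0.6841, 0.0688, 0.0586]
tool_rot: [[-0.095, 0.996, 0.0], [0.996, 0.095, -0.0], [-0.0, 0.0, -1.0]]
wrist_force: [3.1, -0.3, 3.7]
gripper_width: 0.0005
```

Request:
move_arm(
  commands=[
    [0,0,-1,0],
    [0,0,0,0],
  ],
)

```text
time: 4.95
position: [0.6838, 0.0687, 0.0594]
tool_rot: [[-0.095, 0.996, -0.001], [0.996, 0.095, -0.0], [-0.0, -0.001, -1.0]]
wrist_force: [2.6, -0.9, 3.6]
gripper_width: 0.0003
```

Request:
move_arm(
  commands=[
    [0,0,-1,0],
    [0,0,0,0],
  ],
)

```text
time: 5.2
position: [0.6836, 0.0687, 0.0604]
tool_rot: [[-0.095, 0.996, -0.001], [0.996, 0.095, -0.0], [-0.0, -0.001, -1.0]]
wrist_force: [2.5, -0.7, 2.5]
gripper_width: 0.0004
```

Request:
move_arm(
  commands=[
    [0,0,-2,0],
    [0,0,0,0],
  ],
)

```text
time: 5.45
position: [0.6834, 0.0688, 0.0623]
tool_rot: [[-0.095, 0.996, -0.002], [0.996, 0.095, -0.0], [0.0, -0.002, -1.0]]
wrist_force: [2.0, -0.1, 2.0]
gripper_width: 0.0002
```

The force-height readings show a spring that bottoms out at a TCP reading of 0.0585. The button went fully down, but the reading looks about 4–5 mm high, so I'll watch for bench contact later. Now I'll lift off and look.

Request:
move_arm(
  commands=[
    [0,0,-10,0],
    [0,0,-50,0],
    [0,0,-60,0],
    [0,0,-60,0],
    [0,0,-60,0],
  ],
)

```text
time: 6.08
position: [0.6829, 0.0688, 0.3044]
tool_rot: [[-0.095, 0.996, -0.002], [0.996, 0.095, -0.0], [0.0, -0.002, -1.0]]
wrist_force: [0.8, -0.3, 0.5]
gripper_width: 0.0002
```

```bash
python3 plan.py 0.5068 -0.3668 0.20 -0.94 52
```

```text
t 6.075 pos [0.6829 0.0688 0.3044] yaw_y 5.43 F [ 0.8396 -0.2757  0.5123] w 0.0002 dy -6.37 n 10
[-41.7, -21.7, 10.4, 0.6]
[-41.9, -21.2, 10.4, 0.6]
[-42.2, -20.7, 10.4, 0.6]
[-42.4, -20.3, 10.4, 0.6]
[-42.6, -19.8, 10.4, 0.6]
[-42.8, -19.3, 10.4, 0.6]
[-43.1, -18.8, 10.4, 0.6]
[-43.3, -18.3, 10.4, 0.6]
[-43.5, -17.9, 10.4, 0.6]
[-43.7, -17.4, 10.4, 0.6]
```

Request:
move_arm(
  commands=[
    [-42,-22,0,0.6],
    [-42,-21,0,0.6],
    [-42,-21,0,0.6],
    [-42,-20,0,0.6],
    [-43,-20,0,0.6],
  ],
  hand=-1,
)

```text
time: 6.7
position: [0.5944, -0.1502, 0.3025]
tool_rot: [[-0.042, 0.999, -0.002], [0.999, 0.042, 0.001], [0.001, -0.002, -1.0]]
wrist_force: [-0.1, -0.3, -0.2]
gripper_width: 0.0484
```

Request:
move_arm(
  commands=[
    [-43,-19,0,0.6],
    [-43,-19,0,0.6],
    [-43,-18,0,0.6],
    [-43,-18,10,0.6],
    [-43,-17,10,0.7],
  ],
)

```text
time: 7.32
position: [0.5083, -0.367, 0.2826]
tool_rot: [[0.012, 1.0, -0.001], [1.0, -0.012, 0.001], [0.001, -0.001, -1.0]]
wrist_force: [0.3, 0.2, 0.1]
gripper_width: 0.088
```

```bash
python3 - <<'E'
from look import *
snap("d")
import cv2
im=cv2.imread("pics/d_scene.png");cv2.imwrite("pics/d_c.png",im)
E
python3 plan.py 0.5068 -0.3668 0.06 -0.94 52
```

```text
t 7.425 pos [ 0.5064 -0.369   0.2808] yaw_y -0.93 F [-0.2513  0.0451 -0.5203] w 0.0882 dy -0.01 n 5
[0.4, 0.1, 44.2, 0.0]
[0.4, 0.1, 44.2, 0.0]
[0.4, 0.1, 44.2, 0.0]
[0.4, 0.1, 44.2, 0.0]
[0.4, 0.1, 44.2, 0.0]
```

View pics/d_scene.png

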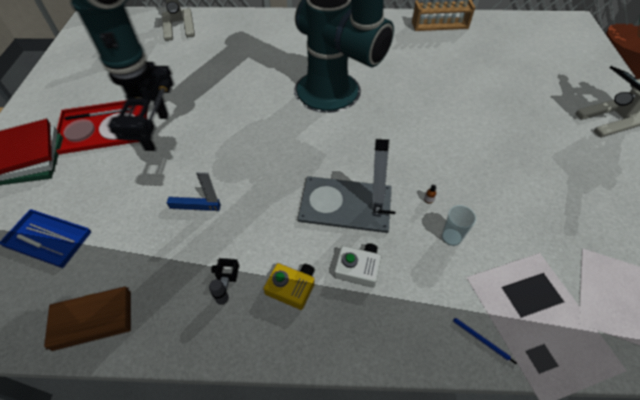

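View pics/d_top.png

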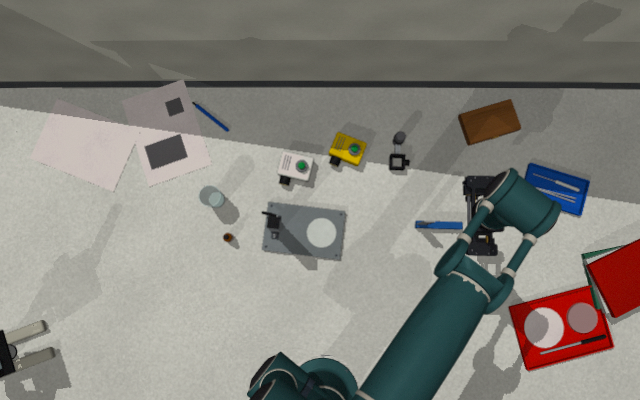

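```bash
python3 - <<'E'
from geo import *
X=[[.5064,-.369,.2808],[.5064,-.369,.2808+.07]]
for n in("scene","top"):
    print(n,proj(n,X))
s=cv2.imread("pics/d_scene.png");t=cv2.imread("pics/d_top.png")
print("button",tri((349.85,257.67),(301.15,165)))
cv2.imwrite("pics/d_c.png",cv2.resize(s[50:170,90:200],None,fx=5,fy=5,interpolation=cv2.INTER_CUBIC))
E
```

```text
scene [[155.7636 132.0351]
 [144.5496 107.3427]]
top [[467.6603 218.5097]
 [475.8597 216.2573]]
button (array([0.684 , 0.0664, 0.0591]), np.float64(0.000167553103086799))
```

View pics/d_c.png

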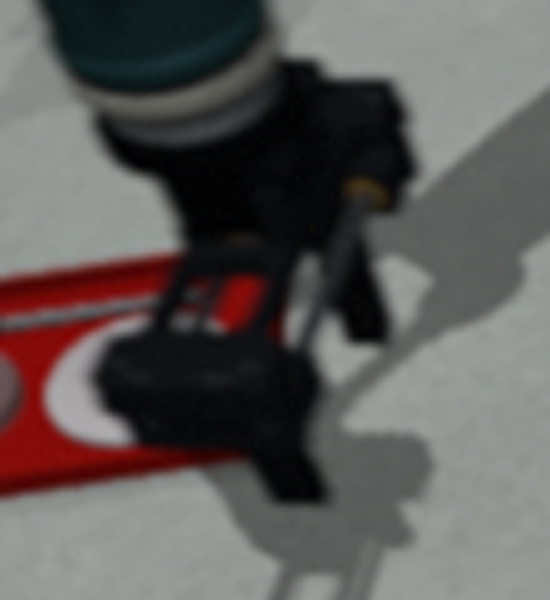

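Measured fingertips at scene (150,149) and (164,117) have their midpoint at (157,133), against a predicted (156,132). That fits a true TCP a few mm lower than the reading. Descending over the stock in two steps.

Request:
move_arm(
  commands=[
    [1,0,44,0],
    [1,0,44,0],
    [0,0,44,0],
    [0,0,44,0],
    [0,0,40,0],
  ],
)

```text
time: 8.05
position: [0.5092, -0.3628, 0.0653]
tool_rot: [[0.011, 1.0, -0.001], [1.0, -0.011, 0.001], [0.001, -0.001, -1.0]]
wrist_force: [-0.7, -0.3, 0.6]
gripper_width: 0.0881
```

```bash
python3 - <<'E'
from look import *
snap("e")
import cv2,numpy as np
s=cv2.imread("pics/e_scene.png");t=cv2.imread("pics/e_top.png")
cv2.imwrite("pics/e_c.png",np.hstack([cv2.resize(s[140:240,140:240],None,fx=4,fy=4,interpolation=cv2.INTER_CUBIC),cv2.resize(t[175:275,395:495],None,fx=4,fy=4,interpolation=cv2.INTER_CUBIC)]))
E
python3 plan.py 0.5068 -0.3668 0.01 -0.94 52
```

```text
t 8.15 pos [ 0.5059 -0.3603  0.0613] yaw_y -0.64 F [ 0.1688  0.8454 -0.3464] w 0.0884 dy -0.3 n 1
[-6.5, 1.0, 51.3, 0.3]
```

View pics/e_c.png

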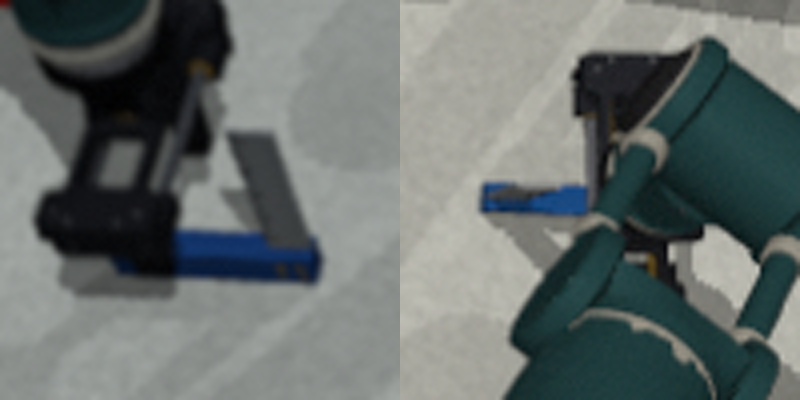

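The open jaws straddle the stock left of the blade, which stands free at scene (207,185). I'll correct 6.5 mm away from the blade and go down.

Request:
move_arm(
  commands=[
    [-6.5,1,20,0],
    [0,0,15,0],
    [0,0,9,0],
    [0,0,4,0],
    [0,0,0,0],
  ],
)

```text
time: 8.78
position: [0.5105, -0.3708, 0.0188]
tool_rot: [[0.012, 1.0, -0.0], [1.0, -0.012, 0.0], [0.0, -0.0, -1.0]]
wrist_force: [0.2, -1.0, -0.7]
gripper_width: 0.0885
```

```bash
python3 - <<'E'
from geo import *
for k in range(5):
    o=manip.get_obs();print(o["time"],np.array(o["position"]),np.array(o["wrist_force"]),np.array(o["joint_vel"]))
    manip.read_camera("top")
E
```

```text
8.775 [ 0.5105 -0.3708  0.0188] [ 0.2379 -0.9734 -0.6561] [ 0.0166 -0.4855 -0.3522 -0.0471  0.1163  0.0474]
8.825 [ 0.5107 -0.3709  0.0191] [-0.1674  0.4169 -0.152 ] [-0.0131 -0.2991 -0.1839  0.1007 -0.1278  0.0323]
8.875 [ 0.5108 -0.371   0.0193] [ 0.8219  0.9235 -0.3044] [ 0.0325 -0.1263 -0.1997  0.0626 -0.0357  0.1726]
8.925 [ 0.5109 -0.3711  0.0194] [ 0.0296  0.459  -0.4044] [ 0.0018 -0.0947 -0.109  -0.0475 -0.0086 -0.0341]
8.975 [ 0.5109 -0.371   0.0194] [-0.1726 -0.5923 -0.4943] [-0.0585 -0.0479  0.021  -0.0739 -0.0048 -0.0291]
```

Request:
move_arm(
  commands=[
    [2,-2,4,0],
    [2,-2,3,0],
    [0,0,2,0],
    [0,0,0,0],
    [0,0,0,0],
  ],
)

```text
time: 9.65
position: [0.5066, -0.3668, 0.0098]
tool_rot: [[0.012, 1.0, 0.0], [1.0, -0.012, -0.0], [-0.0, 0.0, -1.0]]
wrist_force: [-0.6, -0.4, -0.0]
gripper_width: 0.0883
```

Request:
move_arm(
  commands=[
    [0,0,2,0],
    [0,0,0,0],
    [0,0,0,0],
  ],
)

```text
time: 10.02
position: [0.5065, -0.3667, 0.0077]
tool_rot: [[0.012, 1.0, -0.0], [1.0, -0.012, 0.0], [0.0, -0.0, -1.0]]
wrist_force: [0.2, 0.1, -0.1]
gripper_width: 0.088
```

Request:
move_arm(
  commands=[
    [0,0,2,0],
    [0,0,0,0],
    [0,0,0,0],
  ],
)

```text
time: 10.4
position: [0.5065, -0.3667, 0.0056]
tool_rot: [[0.012, 1.0, -0.0], [1.0, -0.012, 0.0], [0.0, -0.0, -1.0]]
wrist_force: [0.1, -0.6, -0.3]
gripper_width: 0.0882
```

Request:
move_arm(
  commands=[
    [0,0,0,0],
    [0,0,0,0],
    [0,0,0,0],
    [0,0,0,0],
    [0,0,0,0],
  ],
  hand=1,
  force=40,
)

```text
time: 11.02
position: [0.5065, -0.3667, 0.0057]
tool_rot: [[0.012, 1.0, -0.0], [1.0, -0.012, -0.0], [-0.0, -0.0, -1.0]]
wrist_force: [-0.2, 0.3, -0.6]
gripper_width: 0.0405
```

Request:
move_arm(
  commands=[
    [0,0,0,0],
    [0,0,0,0],
    [0,0,0,0],
  ],
)

```text
time: 11.4
position: [0.5066, -0.3667, 0.0057]
tool_rot: [[0.012, 1.0, 0.0], [1.0, -0.012, -0.0], [-0.0, 0.0, -1.0]]
wrist_force: [-0.4, 0.6, -0.1]
gripper_width: 0.0219
```

Request:
move_arm(
  commands=[
    [0,0,-10,0],
    [0,0,-20,0],
    [0,0,-30,0],
    [0,0,-30,0],
    [0,0,0,0],
  ],
)

```text
time: 12.02
position: [0.509, -0.3686, 0.1003]
tool_rot: [[0.012, 1.0, 0.006], [1.0, -0.012, -0.005], [-0.005, 0.006, -1.0]]
wrist_force: [0.4, 0.1, -2.7]
gripper_width: 0.0211
```

```bash
python3 - <<'E'
from look import *
snap("f")
import cv2,numpy as np
s=cv2.imread("pics/f_scene.png");t=cv2.imread("pics/f_top.png")
cv2.imwrite("pics/f_c.png",np.hstack([cv2.resize(s[110:210,130:230],None,fx=4,fy=4,interpolation=cv2.INTER_CUBIC),cv2.resize(t[175:275,395:495],None,fx=4,fy=4,interpolation=cv2.INTER_CUBIC)]))
E
python3 plan.py 0.4838 0.0062 0.10 -6.8 52
```

```text
t 12.125 pos [ 0.5066 -0.3668  0.0962] yaw_y -0.67 F [-0.6327 -0.4921 -3.4803] w 0.0218 dy -6.13 n 8
[46.6, -3.4, -0.5, 0.8]
[46.5, -4.0, -0.5, 0.8]
[46.5, -4.6, -0.5, 0.8]
[46.4, -5.3, -0.5, 0.8]
[46.3, -5.9, -0.5, 0.8]
[46.3, -6.5, -0.5, 0.8]
[46.2, -7.1, -0.5, 0.8]
[46.1, -7.7, -0.5, 0.8]
```

View pics/f_c.png

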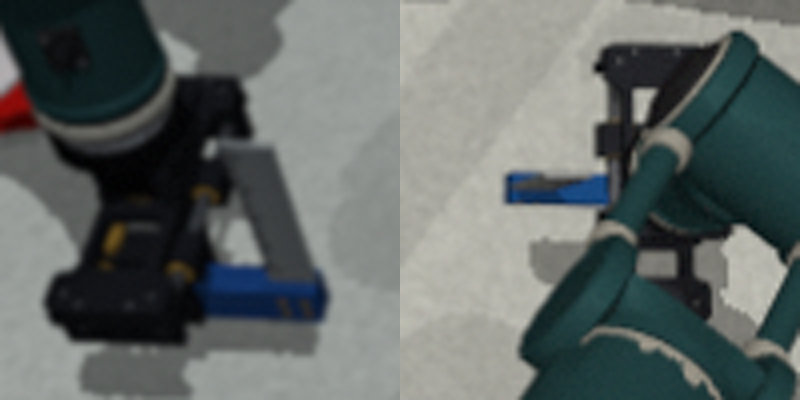

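Request:
move_arm(
  commands=[
    [46,-3,0,0.8],
    [46,-4,0,0.8],
    [46,-5,0,0.8],
    [46,-5,0,0.8],
    [46,-6,0,0.8],
  ],
)

```text
time: 12.75
position: [0.4909, -0.134, 0.0939]
tool_rot: [[0.082, 0.997, -0.003], [0.997, -0.082, 0.001], [0.001, -0.003, -1.0]]
wrist_force: [1.2, 1.0, -2.8]
gripper_width: 0.0213
```

Request:
move_arm(
  commands=[
    [46,-6,0,0.8],
    [46,-7,0,0.8],
    [40,-6,0,0.5],
    [0,0,0,0],
    [0,0,0,0],
  ],
)

```text
time: 13.38
position: [0.4854, -0.0029, 0.0946]
tool_rot: [[0.117, 0.993, -0.002], [0.993, -0.117, -0.0], [-0.001, -0.002, -1.0]]
wrist_force: [-1.1, 0.1, -2.8]
gripper_width: 0.0215
```

```bash
python3 - <<'E'
from look import *
snap("g")
import cv2,numpy as np
s=cv2.imread("pics/g_scene.png");t=cv2.imread("pics/g_top.png")
cv2.imwrite("pics/g_c.png",cv2.resize(s[120:240,290:410],None,fx=5,fy=5,interpolation=cv2.INTER_CUBIC))
cv2.imwrite("pics/g_t.png",cv2.resize(t[190:280,250:350],None,fx=6,fy=6,interpolation=cv2.INTER_CUBIC))
E
python3 plan.py 0.4837 0.0049 0.03 -6.8 52
```

```text
t 13.475 pos [ 0.4859 -0.0036  0.0951] yaw_y -6.82 F [ 0.2943  0.4043 -2.5583] w 0.0217 dy 0.02 n 2
[4.1, -1.6, 32.5, -0.0]
[4.1, -1.6, 32.5, -0.0]
```

View pics/g_c.png

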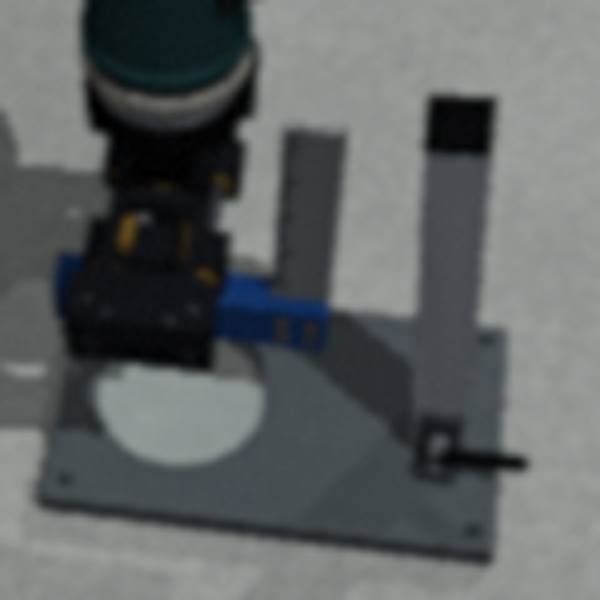

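View pics/g_t.png

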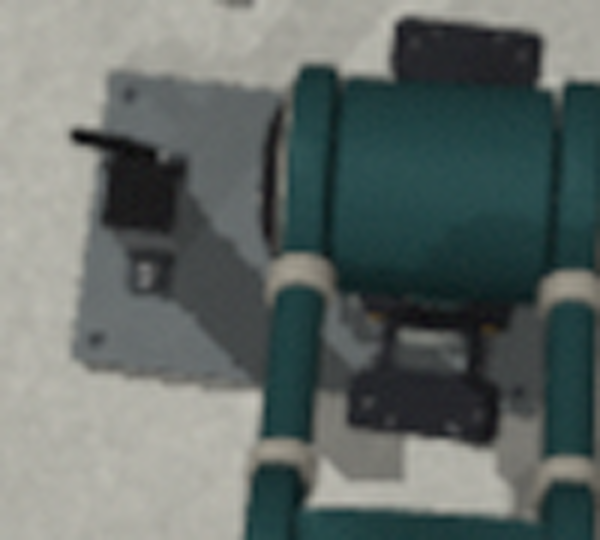

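Request:
move_arm(
  commands=[
    [4,-1,24,0],
    [4,-1,24,0],
    [0,0,12,0],
    [0,0,4,0],
    [0,0,0,0],
  ],
)

```text
time: 14.1
position: [0.4856, 0.005, 0.0319]
tool_rot: [[0.119, 0.993, 0.0], [0.993, -0.119, -0.0], [-0.0, 0.0, -1.0]]
wrist_force: [-0.0, -0.3, -2.6]
gripper_width: 0.0219
```

Request:
move_arm(
  commands=[
    [0,0,0,0],
    [0,0,0,0],
  ],
)

```text
time: 14.35
position: [0.4859, 0.0054, 0.0325]
tool_rot: [[0.118, 0.993, 0.002], [0.993, -0.118, -0.0], [0.0, 0.002, -1.0]]
wrist_force: [0.1, 0.1, -3.0]
gripper_width: 0.0216
```

```bash
python3 - <<'E'
from look import *
from geo import *
snap("h")
import cv2,numpy as np
o=manip.get_obs();p=np.array(o["position"]);R=np.array(o["tool_rot"]);ex=R[:,0];ey=R[:,1]
print(p,o["wrist_force"])
heel=p+ex*.085;heel[2]=p[2]-.0055
pts=np.array([heel+ey*.011,heel+ey*.011+[0,0,.03],heel+[0,0,.15]+ey*.002,heel+[0,0,.15]+ey*.002-ex*.03,[.4985,.1290,.016]])
print(heel,proj("scene",pts))
s=cv2.imread("pics/h_scene.png");o0=(290,120)
c=cv2.resize(s[120:240,290:410],None,fx=5,fy=5,interpolation=cv2.INTER_CUBIC)
for u,v in proj("scene",pts): cv2.circle(c,(int((u-290+.5)*5),int((v-120+.5)*5)),3,(0,0,255),-1)
cv2.imwrite("pics/h_c.png",c)
E
python3 plan.py 0.4884 0.0446 0.023 -6.8 52
```

```text
[0.4856 0.0055 0.0322] [-0.9715 -0.3301 -2.6477]
[0.4956 0.0899 0.0267] [[356.6303 204.2952]
 [357.4412 197.6072]
 [361.4251 164.6337]
 [348.8771 163.2562]
 [371.279  204.5281]]
t 14.45 pos [0.4856 0.0055 0.0322] yaw_y -6.76 F [-0.9715 -0.3301 -2.6477] w 0.0216 dy -0.04 n 1
[39.2, -1.8, 9.2, 0.0]
```

View pics/h_c.png

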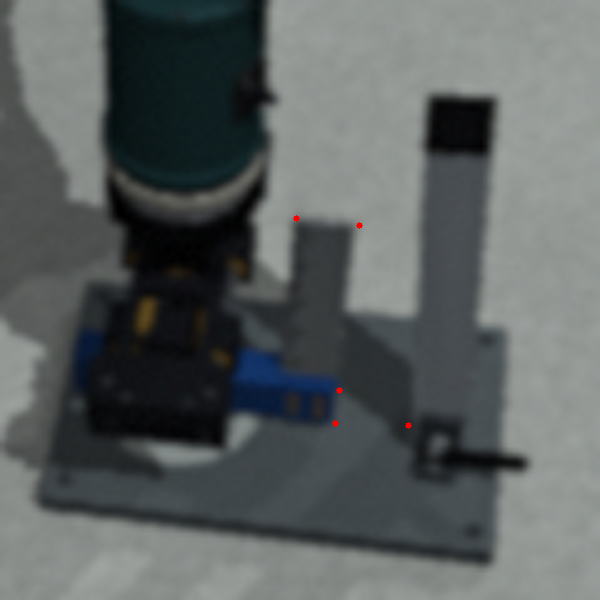

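The square hangs upright over the plate. The predicted heel corner at crop (335,424) matches the image, and the column stands about 40 mm ahead. Next I go forward and seat the square on the plate, short of the column.

Request:
move_arm(
  commands=[
    [8,-1,3,0],
    [8,-1,2,0],
    [4,0,2,0],
    [0,0,0,0],
    [0,0,0,0],
  ],
)

```text
time: 15.08
position: [0.4856, 0.0256, 0.0247]
tool_rot: [[0.118, 0.993, -0.0], [0.993, -0.118, -0.0], [-0.0, -0.0, -1.0]]
wrist_force: [0.1, 0.3, -1.9]
gripper_width: 0.0216
```

Request:
move_arm(
  commands=[
    [0,0,2,0],
    [0,0,1,0],
    [0,0,0,0],
  ],
)

```text
time: 15.45
position: [0.4856, 0.0254, 0.0217]
tool_rot: [[0.118, 0.993, -0.0], [0.993, -0.118, -0.0], [-0.0, -0.0, -1.0]]
wrist_force: [-0.7, -0.4, -2.5]
gripper_width: 0.0216
```

Request:
move_arm(
  commands=[
    [0,0,2,0],
    [0,0,1,0],
    [0,0,0,0],
  ],
)

```text
time: 15.82
position: [0.4857, 0.0254, 0.0216]
tool_rot: [[0.118, 0.993, -0.001], [0.993, -0.118, -0.0], [-0.0, -0.001, -1.0]]
wrist_force: [-10.5, -0.4, 24.4]
gripper_width: 0.0217
```

Request:
move_arm(
  commands=[
    [0,0,-1,0],
    [0,0,-0.7,0],
    [0,0,0,0],
    [0,0,0,0],
  ],
)

```text
time: 16.32
position: [0.4857, 0.0254, 0.0216]
tool_rot: [[0.118, 0.993, -0.0], [0.993, -0.118, -0.0], [-0.0, -0.0, -1.0]]
wrist_force: [-4.5, -0.5, 9.3]
gripper_width: 0.0216
```

```bash
python3 - <<'E'
from look import *
from geo import *
snap("i")
o=manip.get_obs();p=np.array(o["position"]);R=np.array(o["tool_rot"]);ex=R[:,0];ey=R[:,1]
print(p,o["wrist_force"])
heel=p+ex*.085;heel[2]=.016
C=np.array([.4985,.1290,.016]);b=np.array([.1184,.993,0]);print("heel in foot frame x,y",(heel-C)@b,(heel-C)@np.array([-b[1],b[0],0]))
pts=np.array([heel+ey*.011,heel+ey*.011+[0,0,.03],heel+[0,0,.15]+ey*.002,heel+[0,0,.15]+ey*.002-ex*.03])
s=cv2.imread("pics/i_scene.png")
c=cv2.resize(s[120:220,310:410],None,fx=6,fy=6,interpolation=cv2.INTER_CUBIC)
for u,v in proj("scene",pts): cv2.circle(c,(int((u-310+.5)*6),int((v-120+.5)*6)),2,(0,0,255),-1)
cv2.imwrite("pics/i_c.png",c)
E
```

```text
[0.4857 0.0254 0.0217] [-4.3548 -0.8314  9.5924]
heel in foot frame x,y -0.019380545169440714 0.0004997189404897121
```

View pics/i_c.png

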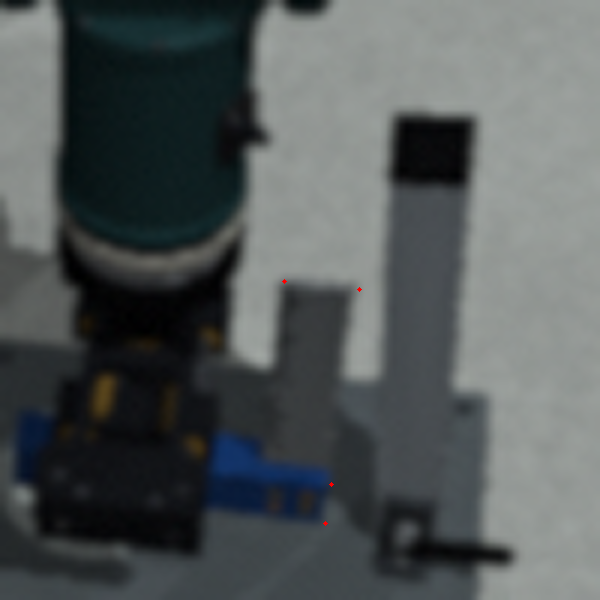

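It is seated on the plate at about 12 N. The heel is about 19 mm short and lies on the column's middle line. Sliding in.

Request:
move_arm(
  commands=[
    [3,0,0,0],
    [3,0,0,0],
    [3,0,0,0],
    [0,0,0,0],
  ],
)

```text
time: 16.92
position: [0.4881, 0.0339, 0.0217]
tool_rot: [[0.117, 0.993, 0.002], [0.993, -0.117, -0.001], [-0.001, 0.003, -1.0]]
wrist_force: [-2.1, -3.6, 5.7]
gripper_width: 0.0216
```

Request:
move_arm(
  commands=[
    [2,0,0,0],
    [2,0,0,0],
    [1,0,0,0],
    [0,0,0,0],
  ],
)

```text
time: 17.42
position: [0.4887, 0.0385, 0.0217]
tool_rot: [[0.117, 0.993, 0.003], [0.993, -0.117, -0.002], [-0.001, 0.003, -1.0]]
wrist_force: [-0.2, -5.7, 6.1]
gripper_width: 0.022
```

Request:
move_arm(
  commands=[
    [2,0,0,0],
    [1,0,0,0],
    [0,0,0,0],
  ],
)

```text
time: 17.8
position: [0.489, 0.0415, 0.0216]
tool_rot: [[0.117, 0.993, 0.002], [0.993, -0.117, -0.002], [-0.001, 0.003, -1.0]]
wrist_force: [-0.3, -5.3, 5.6]
gripper_width: 0.0215
```

Request:
move_arm(
  commands=[
    [1,0,0,0],
    [1,0,0,0],
    [0,0,0,0],
  ],
)

```text
time: 18.18
position: [0.4893, 0.0434, 0.0217]
tool_rot: [[0.117, 0.993, 0.002], [0.993, -0.117, -0.002], [-0.001, 0.003, -1.0]]
wrist_force: [-0.2, -6.3, 5.6]
gripper_width: 0.0217
```

Request:
move_arm(
  commands=[
    [1,0,0,0],
    [0,0,0,0],
    [0,0,0,0],
  ],
)

```text
time: 18.55
position: [0.4894, 0.0444, 0.0217]
tool_rot: [[0.117, 0.993, 0.002], [0.993, -0.117, -0.002], [-0.001, 0.003, -1.0]]
wrist_force: [-0.1, -6.2, 6.0]
gripper_width: 0.0217
```

Request:
move_arm(
  commands=[
    [1,0,0,0],
    [0,0,0,0],
    [0,0,0,0],
  ],
)

```text
time: 18.92
position: [0.4895, 0.0453, 0.0217]
tool_rot: [[0.117, 0.993, 0.002], [0.993, -0.117, -0.002], [-0.001, 0.003, -1.0]]
wrist_force: [-0.2, -7.2, 4.9]
gripper_width: 0.0217
```

Request:
move_arm(
  commands=[
    [1,0,0,0],
    [0,0,0,0],
    [0,0,0,0],
  ],
)

```text
time: 19.3
position: [0.4897, 0.0464, 0.0217]
tool_rot: [[0.117, 0.993, 0.003], [0.993, -0.117, -0.002], [-0.001, 0.003, -1.0]]
wrist_force: [-1.2, -5.7, 5.3]
gripper_width: 0.0216
```

Request:
move_arm(
  commands=[
    [1,0,0,0],
    [0,0,0,0],
    [0,0,0,0],
  ],
)

```text
time: 19.68
position: [0.4897, 0.0468, 0.0217]
tool_rot: [[0.117, 0.993, 0.002], [0.993, -0.117, -0.003], [-0.002, 0.003, -1.0]]
wrist_force: [-1.2, -9.6, 6.5]
gripper_width: 0.022
```

Request:
move_arm(
  commands=[
    [1,0,0,0],
    [0,0,0,0],
    [0,0,0,0],
  ],
)

```text
time: 20.05
position: [0.4897, 0.0468, 0.0217]
tool_rot: [[0.116, 0.993, 0.002], [0.993, -0.116, -0.004], [-0.004, 0.002, -1.0]]
wrist_force: [-2.0, -12.2, 6.7]
gripper_width: 0.0215
```

```bash
python3 - <<'E'
from look import *
from geo import *
snap("j")
o=manip.get_obs();print(o["time"],np.array(o["position"]),np.array(o["wrist_force"]),np.array(o["torque"]))
s=cv2.imread("pics/j_scene.png")
c=cv2.resize(s[130:210,330:410],None,fx=7,fy=7,interpolation=cv2.INTER_CUBIC)
cv2.imwrite("pics/j_c.png",c)
C=np.array([.4985,.1290,.016]);b=np.array([.1184,.993,0]);a=np.array([-b[1],b[0],0])
# column right/left edges measured vs upright prediction
for z in(.06,.10,.15,.2,.22):
    print(z,proj("scene",[C-a*.015+[0,0,z],C-a*.015+[0,0,z]+b*.03]).round(1).tolist())
s=cv2.imread("pics/j_scene.png").astype(np.float32)
g=cv2.cvtColor(s,cv2.COLOR_BGR2GRAY)
for r in range(146,186,5): print(r,g[r,360:400:1].astype(int).tolist())
E
```

```text
20.15 [0.4896 0.0468 0.0216] [ -0.9488 -13.1215   6.9092] [-1.9875  0.294   0.0226]
0.06 [[373.2, 195.6], [385.0, 197.0]]
0.1 [[374.9, 186.0], [387.0, 187.4]]
0.15 [[377.1, 173.0], [389.8, 174.4]]
0.2 [[379.5, 158.8], [392.8, 160.3]]
0.22 [[380.6, 152.8], [394.1, 154.3]]
146 [66, 114, 142, 150, 146, 145, 149, 151, 150, 149, 148, 149, 150, 151, 150, 150, 150, 150, 152, 154, 145, 110, 54, 13, 7, 9, 12, 11, 12, 10, 10, 11, 9, 10, 29, 73, 121, 151, 159, 160]
151 [58, 106, 142, 152, 153, 151, 150, 149, 149, 151, 152, 152, 151, 151, 151, 150, 150, 152, 152, 146, 120, 79, 56, 54, 54, 55, 55, 55, 53, 46, 41, 34, 29, 30, 60, 111, 146, 155, 155, 155]
156 [113, 143, 154, 153, 150, 149, 150, 152, 152, 151, 149, 152, 155, 156, 154, 154, 153, 153, 149, 129, 91, 75, 74, 76, 77, 76, 77, 76, 77, 77, 76, 75, 79, 97, 128, 149, 155, 155, 156, 155]
161 [122, 148, 154, 150, 148, 147, 148, 147, 148, 149, 150, 152, 153, 153, 151, 151, 153, 150, 129, 94, 72, 73, 75, 76, 76, 77, 78, 78, 77, 77, 77, 79, 96, 127, 147, 153, 153, 152, 152, 153]
166 [146, 152, 153, 152, 151, 149, 148, 148, 147, 148, 148, 147, 146, 148, 150, 153, 150, 132, 95, 72, 73, 75, 76, 76, 76, 77, 78, 78, 77, 75, 81, 101, 130, 147, 154, 154, 153, 150, 149, 150]
171 [157, 156, 157, 153, 129, 83, 47, 42, 49, 54, 56, 58, 55, 50, 43, 41, 41, 49, 61, 71, 74, 74, 76, 75, 76, 78, 79, 76, 74, 79, 100, 129, 148, 151, 151, 149, 149, 148, 147, 148]
176 [154, 154, 152, 140, 104, 63, 49, 54, 58, 60, 60, 58, 52, 47, 41, 42, 46, 59, 71, 74, 73, 74, 75, 76, 77, 77, 77, 74, 82, 104, 134, 146, 150, 151, 150, 150, 150, 150, 152, 152]
181 [139, 142, 135, 114, 74, 51, 53, 58, 59, 60, 58, 54, 46, 42, 41, 46, 58, 70, 74, 75, 73, 75, 75, 76, 76, 75, 75, 81, 106, 137, 152, 154, 155, 154, 152, 151, 149, 148, 149, 149]
```

View pics/j_c.png

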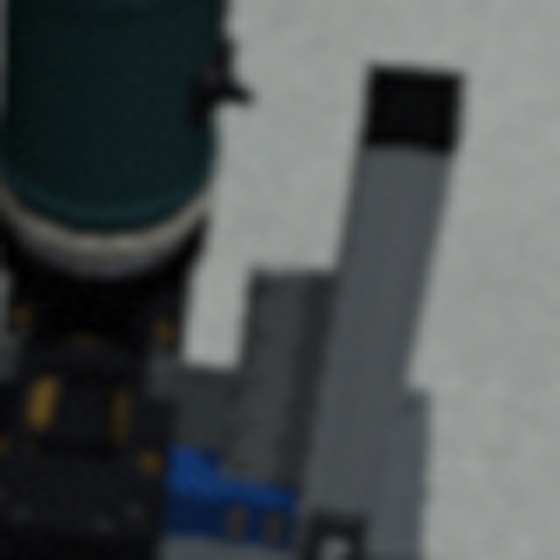

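The column now lies flush along the blade edge from about scene (377,171) down to the stock. Its edge slope is 0.173 px/row, the same as predicted for upright. I'll add a little more down and forward push for margin.

Request:
move_arm(
  commands=[
    [0.5,0,0.4,0],
    [0,0,0.4,0],
    [0,0,0,0],
    [0,0,0,0],
    [0,0,0,0],
  ],
)

```text
time: 20.78
position: [0.4897, 0.0468, 0.0216]
tool_rot: [[0.116, 0.993, 0.002], [0.993, -0.116, -0.005], [-0.005, 0.002, -1.0]]
wrist_force: [-3.6, -15.7, 13.9]
gripper_width: 0.0219
```

```bash
python3 - <<'E'
from look import *
from geo import *
snap("k")
for k in range(3):
    o=manip.get_obs();R=np.array(o["tool_rot"]);print(o["time"],np.array(o["position"]),np.array(o["wrist_force"]),np.array(o["torque"]),R[2],np.degrees(np.arctan2(R[1,0],R[0,0])),o["gripper_width"],np.abs(o["joint_vel"]).max());manip.read_camera("top")
s=cv2.imread("pics/k_scene.png");t=cv2.imread("pics/k_top.png")
cv2.imwrite("pics/k_c.png",np.hstack([cv2.resize(s[130:210,330:410],None,fx=5,fy=5,interpolation=cv2.INTER_CUBIC),cv2.resize(t[190:270,250:330],None,fx=5,fy=5,interpolation=cv2.INTER_CUBIC)]))
def edges(im,r,c0,c1):
    g=cv2.cvtColor(im,cv2.COLOR_BGR2GRAY).astype(float)[r,c0:c1];th=112;k=np.where((g[:-1]>th)!=(g[1:]>th))[0]
    return [round(c0+i+(g[i]-th)/(g[i]-g[i+1]),2) for i in k]
a=cv2.imread("pics/a_scene.png")
for r in range(152,170,3): print(r,"start",edges(a,r,365,400),"now",edges(s,r,365,400))
# pred upright edges
E
sed -i 's/X/X/' geo.py
```

```text
20.875 [0.4897 0.0468 0.0216] [ -4.5149 -15.5076  15.0057] [-2.3346  0.7797 -0.0098] [-0.0046  0.0021 -1.    ] 83.33076597225214 0.021474227335347654 0.09409985016889406
20.925 [0.4897 0.0468 0.0217] [ -4.5472 -15.4925  13.3542] [-2.3474  0.7479 -0.0205] [-0.0046  0.0022 -1.    ] 83.3292808022125 0.02195175002741093 0.14437737607611068
20.975 [0.4897 0.0468 0.0217] [ -4.5895 -15.1347  14.6575] [-2.3482  0.7598 -0.0339] [-0.0046  0.0021 -1.    ] 83.32898493010825 0.02207174280650101 0.075148692832359
152 start [np.float64(374.32), np.float64(387.91)] now [np.float64(380.08), np.float64(394.59)]
155 start [np.float64(373.96), np.float64(387.47)] now [np.float64(379.53), np.float64(393.67)]
158 start [np.float64(373.92), np.float64(387.44)] now [np.float64(379.11), np.float64(393.2)]
161 start [np.float64(373.54), np.float64(386.96)] now [np.float64(378.49), np.float64(392.5)]
164 start [np.float64(373.35), np.float64(387.0)] now [np.float64(378.03), np.float64(391.79)]
167 start [np.float64(373.3), np.float64(386.45)] now [np.float64(377.26), np.float64(391.11)]
```

View pics/k_c.png

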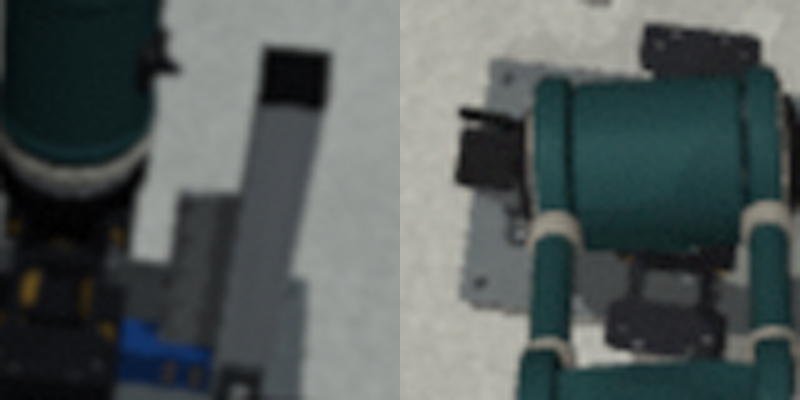

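View pics/k_scene.png

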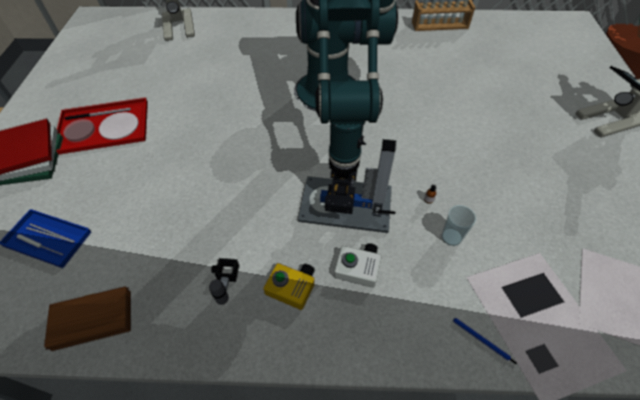

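```bash
cat > lean.py <<'E'
from geo import *
C=np.array([.4985,.1290,.016]);b=np.array([.1184,.993,0]);b/=np.linalg.norm(b);a=np.array([-b[1],b[0],0])
def onplane(uv,off):
    c,v=ray("scene",uv);P0=C+a*off
    return c+v*(((P0-c)@a)/(v@a))[:,None]
def lean(im,p,q,off):
    l=edge(im,p,q,half=3,n=30,lo=.03,hi=.97);L=[l[0]+l[1]*k for k in(-15,15)]
    W=onplane(L,off);d=W[0]-W[1];d*=np.sign(d[2]);return round(-np.arctan2(d@b,d[2]),4),l[2:],[round(float((w-C)@b-0*0),4) for w in W],[round(float(w[2]),3) for w in W]
if __name__=="__main__":
    import sys
    for f,(pl,ql,pr,qr) in {"a":((374.5,152),(373,168),(388,152),(386,168)),"j":((380.2,152),(377.4,168),(394.5,152),(391,168)),"k":((380.2,152),(377.4,168),(394.5,152),(391,168))}.items():
        im=cv2.imread(f"pics/{f}_scene.png")
        print(f,"L",lean(im,pl,ql,-.015),"R",lean(im,pr,qr,-.015))
E
python3 lean.py
```

```text
a L (np.float64(0.0487), (0.15612639486789703, 30), [-0.0095, -0.0145], [0.151, 0.254]) R (np.float64(0.0788), (0.16656284034252167, 30), [0.021, 0.0131], [0.165, 0.265])
j L (np.float64(-0.0048), (0.11043892055749893, 30), [-0.0017, -0.0012], [0.163, 0.263]) R (np.float64(0.0048), (0.18527719378471375, 30), [0.03, 0.0295], [0.17, 0.269])
k L (np.float64(-0.004), (0.1133781373500824, 30), [-0.0016, -0.0012], [0.159, 0.26]) R (np.float64(0.0055), (0.1818055510520935, 30), [0.0301, 0.0295], [0.165, 0.264])
```

Both column edges give a lean within ±0.006 rad, and the face is within about 1.5 mm of its upright position. The bottle (431,194), glass (458,225) and camera head (225,275) are where they were. Handing in while holding.

```bash
python3 -c "
from station import manip
o=manip.get_obs();print(o['time'],o['wrist_force'],o['gripper_width']);print(manip.hand_in())"
```

```text
21.025 [ -4.88057843 -15.8446515   13.89031333] 0.021686476878270862
the job is handed in; nothing more can be done
None
```

I switched on the white lamp, brought the column square with the blue try square, and handed in at 21.0 s with the arm still gripping and pressing it home. No verdict was reported.

- **Lamp:** I pressed the green button to a hard stop at about 13 N and let it spring back. I did not see the lamp light in the pictures, so the full press rests on the force readings. They showed a spring of roughly 4 N that bottomed out.
- **Square:** It was gripped at 22 mm with 40 N, lifted clear, seated on the plate and slid into the corner until it would go no further.
- **Hold at the end:** The wrist reads about 14 N down and 16 N towards the column. The square is at 83.3° against 83.2° for the base, and the tool is tilted by 0.005 rad.
- **Column:** The two visible edges give leans of −0.004 and +0.0055 rad, from about +0.05 to +0.08 at the start. The blade lies flush along the face in the picture.
- **Left alone:** The bottle, glass and camera head look unmoved in the last picture.

**Disagreements:**
- The button bottomed out about 4 mm higher than its stated height implies, yet the plate contact height agreed to within 0.2 mm.
- The heel stopped about 2 mm further in than I had worked out from the pictures. I put that down to camera or grip error, because the resistance at the end was hard.
- A rougher check of the column's edge slope suggested up to 0.01 rad past square. The fitted lines did not confirm it.

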